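# Click the viewer's filter lever to the third stop and switch on the lamp

## Task

Set the fluorescence viewer to its third filter: push the navy lever along its slot away from the home (black) end, feeling the clicks, and stop at the third one after home (yellow marks), never letting it run on into the fourth. Then press the orange lamp button down and let it come up again; the lamp must not be pressed before the third filter is in. Only touch and push: nothing is to be lifted, the lever's cap must stay down, and the things standing about stay where they are.

Things in the scene. Friction and masses are not known exactly. Their poses are not given: they have to be found in the camera images.
- viewer: cream fluorescence viewer, navy band round its foot, box 200 (x) x 300 (y) x 90 mm high, fixed. Origin: centre of underside; x to its rear (away from the robot at yaw 0), y to its left, z up. On the flat top: lever slot along y at x = -45 mm, with pairs of colour marks 26 mm to either side of it at each click stop; amber window in the rear half; lamp button at x = -45, y = +118 mm
- filter (a joint): lever travel, m, growing along the viewer's +y: stops at 0 (home), 0.02, 0.04, 0.06 (third), 0.08 (fourth, end). Starts at home or at the first stop. A sprung roller holds it in each stop: 6 to 8 N along the slot brings it over the crest halfway to the next, then it snaps into that stop by itself, ahead of a slow finger; let go anywhere, it snaps to the nearest stop
- lever_top (a point): centre of the top of the lever's navy cap, a block 26 (viewer x) x 14 (viewer y) x 38 mm high with a white line across its top; its underside is 3 mm and its top 41 mm above the viewer's top. Nothing else stands within 50 mm of it apart from the flat top.
- cap (a joint): how far the cap has been pulled up off the lever, m: 0 seated (light spring, about 2 N). It must stay down: pushing the cap sideways does not raise it, pinching and lifting does.
- third_stop (a point): point on the viewer's top (90 mm up) in the slot at the third stop, under the lever's middle when it stands there (viewer x = -45, y = +10 mm), between the yellow marks. Marks along +y, 20 mm apart: black (home), blue (first), green (second), yellow (third), red (fourth)
- lamp (a joint): travel of the lamp button, m: 0 up, 0.006 fully down; spring, 4 N fully down, returns when let go. It makes contact from 0.004.
- lamp_top (a point): centre of the top of the round orange lamp button (28 mm across, in a black housing) near the +y end of the viewer's top; it is pressed straight down
- vial: bystander: amber vial 24 mm across, 45 mm high, loose on the viewer's top; origin: centre of its underside
- slide_box: bystander: blue slide box 32 x 85 x 34 mm, loose on the viewer's amber window; origin: centre of its underside
- tip_box: bystander: tip box with mint lid, 122 x 84 x 72 mm, left of the viewer; origin: centre of its underside
- jar: bystander: white jar with red cap, 68 mm across, 85 mm high, right of the viewer; origin: centre of its underside
- spray: bystander: white spray bottle with red head, 72 mm across, 193 mm high, left and far; origin: centre of its underside
- tube_rack: bystander: yellow tube rack with tubes, 70 x 160 x 74 mm, right and far; origin: centre of its underside
- beaker: bystander: clear cup 64 mm across, 80 mm high, right and near; origin: centre of its underside
- marker: bystander: white marker pen with black cap, about 120 x 13 x 13 mm, left and near; origin: on its underside, 50 mm from its plain end

How it is judged:
On the way, in this order (a step that is already met when the one before it is completed fails the run):
1. the lever has clicked into the third stop (value of joint filter between 0.056 and 0.064 m and value of joint lamp below 0.002 m), for 0.3 s.
2. the lamp button is pressed down with the third filter in (value of joint filter between 0.056 and 0.064 m and value of joint lamp above 0.004 m), for 0.05 s.
At the end, for the whole second after the job is handed in: The lever rests at the third stop (0.060 m, within 4 mm), its cap is seated (within 3 mm), the lamp button is up again (within 2 mm), and every bystander is within 30 mm of where it stood (all of step 1 and velocity of joint filter between -0.01 and 0.01 m/s and value of joint cap below 0.003 m and distance of each of vial, slide_box, tip_box, jar, spray, tube_rack, beaker, marker from where it was at the start of the episode below 0.03 m); the robot touches nothing.
It fails at once if the lever ran on past the third stop (beyond 0.068 m) (value of joint filter above 0.068 m).
It fails at once if the lamp was pressed (over 4 mm) while the lever was not at the third stop (value of joint lamp above 0.004 m and not (value of joint filter between 0.056 and 0.064 m)).
It fails at once if the lever's cap was pulled up by over 5 mm (value of joint cap above 0.005 m).
It fails at once if something standing about was lifted, carried or pushed by over 30 mm (distance of any of vial, slide_box, tip_box, jar, spray, tube_rack, beaker, marker from where it was at the start of the episode above 0.03 m).
It also fails if it takes over 58 s, if anything falls off the work surface, if the arm or the gripper's body presses on something with over 40 N, if the wrist force passes 120 N, or if a joint passes its speed limit or range.

## Robot

A 7-joint arm with a two-finger parallel gripper is mounted at the origin on the work surface. World frame = base frame: x ahead of the robot, y to its left, z up, the work surface at z = 0. Lengths are in m, angles in rad, forces in N, time in s.
With the tool pointing down it reaches from about 0.35 to 0.9 m from the base axis. Payload 8.1 kg.
Tool frame: the origin (TCP) lies on the mounting face of the last link; the fingertips stand 173 mm ahead of it and the grasp point (between the pads) lies 155 mm ahead of it (ctrl.finger_overhang is the distance from the TCP to the fingertips, in m); y points along the fingers, x is the direction in which the jaws open and shut, and the axes are right-handed (so a half turn about y gives the same grasp; the last joint's range is limited). The gripper opens to 85 mm and grips with 20 to 120 N. Pads are 22 mm wide; open, the fingers measure 114 mm over their backs; the gripper's body (76 mm by 85 mm) begins 54 mm behind the grasp point. The pads swing forward as they close: fully open they stand 13 mm farther back than shut.
Start: joints at [-1.396, 0.434, 0.025, 1.573, -0.012, 1.134, -0.075], TCP at [0.171, 0.601, 0.405] pointing down, gripper open.
Joint ranges: [-2.62, 2.62], [-0.44, 2.09], [-1.27, 1.32], [0.08, 2.57], [-1.32, 4.46], [0.12, 2], [-2.74, 2.74]. Speed limits (rad/s): [2.22, 2.22, 3.01, 3.01, 3.14, 3.14, 3.14].

## Interface

Orientations are given as [roll, pitch, yaw] about the fixed x, y, z axes, in that order (R = Rz(yaw) Ry(pitch) Rx(roll)).
In Python, from plant import ctrl gives the robot as it stands.
- The arm moves only by the tool move_arm, never from a script. Its argument "moves" is a list of rows, each an object with "linear": the shift along the tool's x, y, z in units of 60 mm (1.0 is 60 mm), a list of three; "yaw": the turn about the tool's y in units of 10 degrees (1.0 is 10 degrees). A call has 1 to 12 rows; each row is the pose to reach, as a shift and turn from the pose commanded when the call began, along the tool's axes at that moment; what a row does not reach only later rows make up. A row lasts 1/8 s, in which the tool goes at most 62.5 mm and 10.7 degrees, less where a joint would pass 70% of its speed; a pose out of reach is approached as far as the arm can. A call with a gripper value outside its range is refused whole. "claw" is the closure in counts, from 0 (fully open) to 255 (shut), set as the call begins (left out, the last holds). The fingers move at their own pace and stop on an object; "grip_force" is the grip in N (left out, the last holds). Time passes only in rows, so rows that repeat a pose let the fingers close. It gives the time, the measured TCP pose, the force and the opening at its end, in the units of the state.
- ctrl.get_state(): the state, without advancing time (a new reading comes with each control period).
- ctrl.snapshot(name): name is "side" or "top" or "wrist"; returns a dict with "pixels" (420x560x3 uint8, red, green, blue), "fov_y" (degrees; the focal length in pixels is half the picture's height over the tangent of half this angle, whatever the lens; pixels are square), "cx", "cy" (the principal point, pixels), "rvec" (rotation vector, rad) and "tvec" (3), from world to camera coordinates, as OpenCV has them. Camera axes: x right, y down, z forward; pixel columns grow to the right and rows downward; lengths in m; the calibration is good to about 2 mm. A picture is of the moment at which its call begins. There is no depth.
- ctrl.hand_in(): hands the job in, once; it reports no verdict.
The state is a dict: "time_s": time; "joint_pos": joint angles; "qd": joint speeds; "effort": joint torques, N m; "position": TCP position; "tcp_rot": TCP orientation; "force": force on the tool from outside, world axes, zero at the start; "ft_torque": the same for the moment, N m; "grip_width": opening from 0.0 (shut) to 1.0 (fully open).
Only numpy, scipy, OpenCV 4.12 (cv2) and the standard library are available. Lean on these libraries where they do the work, as an engineer would, in place of code of your own. Each camera call takes 0.05 s, during which the arm holds its last target.

## Working session

There is one attempt and no reset: what is moved stays moved. The work goes in short steps, Python scripts to look and compute and a tool call to move; the robot and the scene stay as the last step left them, time stands still between calls to the robot, and variables do not carry over. Pictures are saved under pics/ and viewed, and the job is handed in when it is done.

Besides the shell and the picture viewer there is one more tool, called after "Request:" by a JSON object that holds its "api" and its "payload". move_arm: Moves the arm, as the interface text tells. Its arguments: {"type":"object","properties":{"moves":{"type":"array","items":{"type":"object","properties":{"linear":{"type":"array","items":{"type":"number"}},"yaw":{"type":"number"}}}},"claw":{"type":"number"},"grip_force":{"type":"number"}},"required":["moves"]}

```bash
mkdir -p pics; ls; python3 - <<'E'
from plant import ctrl
import cv2
for n in ("top","side"):
    s=ctrl.snapshot(n)
    cv2.imwrite(f"pics/{n}0.png",s["pixels"][:,:,::-1])
    print(n,s["fov_y"],s["cx"],s["cy"],s["rvec"],s["tvec"])
print(ctrl.get_state(), ctrl.finger_overhang)
E
```

```text
pics
top 47.6618491203038 275.62332246586607 208.13476491889463 [ 2.17324403 -2.16216103  0.12077754] [-0.01909202  0.52524854  1.35901292]
side 46.26308267128457 279.885299039029 213.83200346265426 [ 0.34305723 -2.82043414  1.10526729] [0.46365623 0.18501434 1.18200291]
{'time_s': 0.1, 'joint_pos': array([-1.39557706,  0.43514329,  0.02496955,  1.57398771, -0.01163506,
        1.13400414, -0.07506984]), 'qd': array([-0.00324587, -0.00210432, -0.00120223, -0.00154122,  0.00092782,
       -0.00057945, -0.00020837]), 'effort': array([ 2.73213001e-03, -6.71739864e+01,  1.02781076e+00, -3.16895771e+01,
        1.58495083e-02,  7.15126473e-03, -4.58807835e-05]), 'position': array([0.17137679, 0.6008326 , 0.40401756]), 'tcp_rot': array([-1.57089018e+00,  1.39424685e-03,  1.29292674e+00]), 'force': array([-0.15592838,  0.25113786, -0.68167439]), 'ft_torque': array([0.02128836, 0.00909078, 0.04577399]), 'grip_width': 0.998131545747702} 0.1734
```

View pics/top0.png

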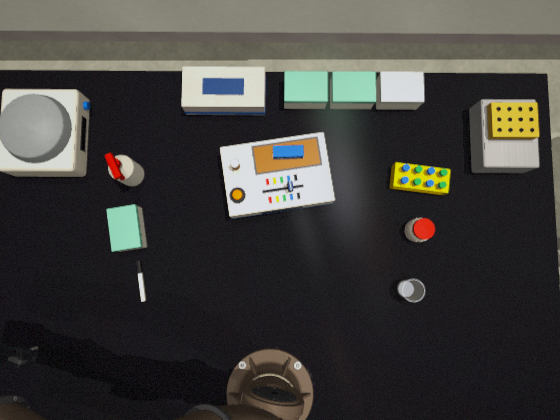

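View pics/side0.png

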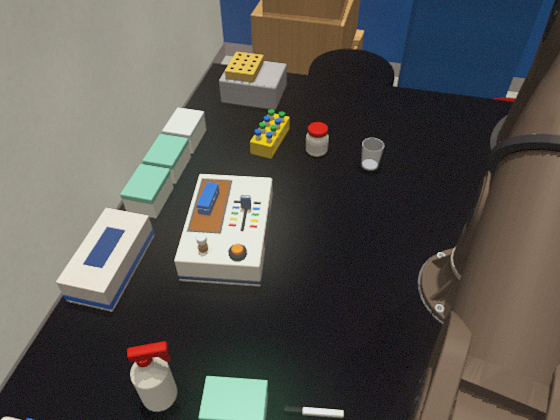

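```bash
cat > h.py <<'E'
import numpy as np,cv2
from plant import ctrl
def cam(s):
    h=s["pixels"].shape[0]; f=h/2/np.tan(np.radians(s["fov_y"])/2)
    K=np.array([[f,0,s["cx"]],[0,f,s["cy"]],[0,0,1]]); R=cv2.Rodrigues(np.array(s["rvec"]))[0]
    return K,R,np.array(s["tvec"])
def at_z(s,uv,z):
    K,R,t=cam(s); d=R.T@np.linalg.inv(K)@np.array([uv[0],uv[1],1.]); c=-R.T@t
    return c+d*(z-c[2])/d[2]
def proj(s,p):
    K,R,t=cam(s); q=K@(R@np.array(p,float)+t); return q[:2]/q[2]
def crop(s,x0,y0,w,h,k,name):
    c=s["pixels"][y0:y0+h,x0:x0+w,::-1]
    cv2.imwrite(name,cv2.resize(c,None,fx=k,fy=k,interpolation=cv2.INTER_CUBIC))
E
python3 - <<'E'
from h import *
s=ctrl.snapshot("top"); crop(s,210,125,130,98,6,"pics/top_c.png")
s=ctrl.snapshot("side"); crop(s,170,165,110,120,5,"pics/side_c.png")
E
```

```text
(no output)
```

View pics/top_c.png

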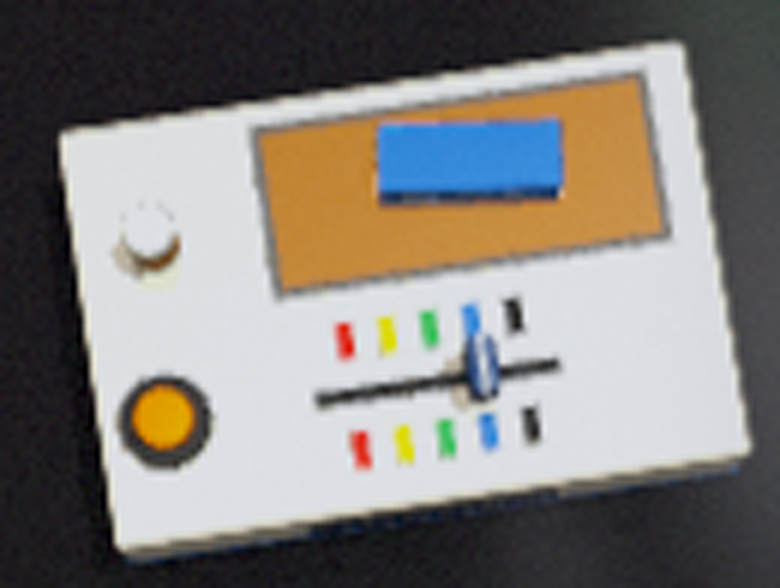

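View pics/side_c.png

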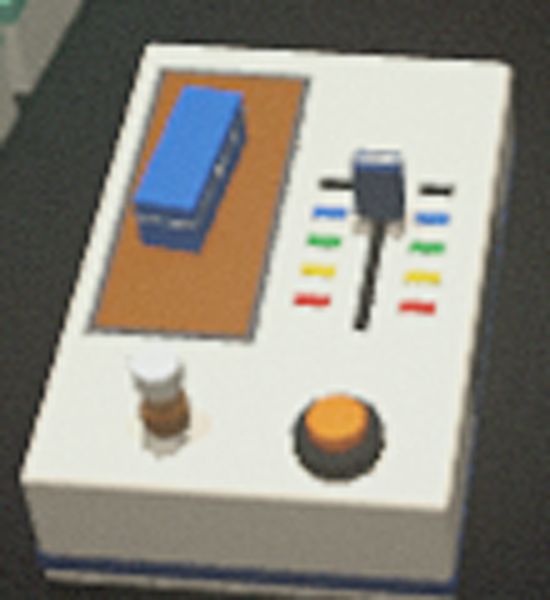

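The top crop shows the viewer's corners at (62,133), (683,42), (750,455) and (122,550). The lamp is at (163,418), and the lever top at (482,366) lies between the blue marks, so it starts at the first stop.

```bash
cat > fit.py <<'E'
from h import *
from scipy.optimize import least_squares
st=ctrl.snapshot("top"); ss=ctrl.snapshot("side")
T=lambda x,y:((x+.5)/6-.5+210,(y+.5)/6-.5+125)
S=lambda x,y:((x+.5)/5-.5+170,(y+.5)/5-.5+165)
obs=[]
for p,q in zip([(100,150),(100,-150),(-100,-150),(-100,150)],[(62,133),(683,42),(750,455),(122,550)]): obs.append((0,(*p,90),T(*q)))
for p,q in zip([(100,-150),(-100,-150),(-100,150),(100,150)],[(148,44),(512,64),(447,508),(24,480)]): obs.append((1,(*p,90),S(*q)))
ys=[-50,-30,-10,10,30]
for y,q in zip(ys[::-1],[(345,341),(387,335),(429,329),(471,321),(513,315)]): obs.append((0,(-19,y,90),T(*q)))
for y,q in zip(ys[::-1],[(361,449),(404,444),(446,438),(488,431),(532,425)]): obs.append((0,(-71,y,90),T(*q)))
for y,q in zip(ys[::-1],[(312,300),(318,270),(324,241),(330,212),(336,184)]): obs.append((1,(-19,y,90),S(*q)))
for y,q in zip(ys[::-1],[(417,308),(422,277),(427,247),(432,218),(436,190)]): obs.append((1,(-71,y,90),S(*q)))
def W(v,p):
    c,s_=np.cos(v[2]),np.sin(v[2]); return np.array([v[0]+c*p[0]-s_*p[1],v[1]+s_*p[0]+c*p[1],p[2]])
def res(v,which=(0,1)): return np.concatenate([proj((st,ss)[k],W(v,np.array(p)/1000))-q for k,p,q in obs if k in which])
for w in ((0,1),(0,),(1,)):
    r=least_squares(res,[.6,0,0],args=(w,),loss="soft_l1"); print(w,r.x,np.degrees(r.x[2]),np.abs(res(r.x,w)).mean())
    if w==(0,1): v=r.x
print("lamp",W(v,np.array([-45,118,0])/1000),at_z(st,T(163,418),.11),at_z(ss,S(337,418),.11))
L=at_z(st,T(482,366),.131); M=at_z(ss,S(379,158),.131)
for X in(L,M):
    d=X-W(v,(0,0,0)); c,s_=np.cos(v[2]),np.sin(v[2]); print("lever",X,"local",c*d[0]+s_*d[1],-s_*d[0]+c*d[1])
for y in ys: print(y,W(v,np.array([-45,y,90])/1000))
# vial
for nm,sz in(("vialtopT",.135),):
    X=at_z(st,T(151,228),sz);d=X-W(v,(0,0,0));print(nm,X,c*d[0]+s_*d[1],-s_*d[0]+c*d[1])
E
python3 fit.py
```

```text
(0, 1) [ 0.61849794 -0.01779093  0.15740066] 9.018393678831204 0.39763177595719007
(0,) [ 0.61720393 -0.01865659  0.15441432] 8.847288780105716 0.20028745399677408
(1,) [ 0.61955761 -0.01698178  0.15893711] 9.106425407559541 0.20274618805622627
lamp [0.55555755 0.09169654 0.        ] [0.55438866 0.09107864 0.11      ] [0.55619195 0.09242601 0.11      ]
lever [ 0.57603119 -0.05457026  0.131     ] local -0.04770699381645723 -0.02966794085423447
lever [ 0.57887247 -0.05458335  0.131     ] local -0.04490289683248866 -0.03012623983919667
-50 [ 0.58189181 -0.07422666  0.09      ]
-30 [ 0.57875677 -0.05447389  0.09      ]
-10 [ 0.57562174 -0.03472113  0.09      ]
10 [ 0.57248671 -0.01496837  0.09      ]
30 [0.56935168 0.00478439 0.09      ]
vialtopT [0.63782138 0.09572407 0.135     ] 0.03687821276396347 0.1090827586434751
```

```bash
cat >> h.py <<'E'
from scipy.spatial.transform import Rotation as Ro
V=np.array([.6185,-.0178,.1574])
def W(p):
    c,s=np.cos(V[2]),np.sin(V[2]); p=np.array(p)/1000
    return np.array([V[0]+c*p[0]-s*p[1],V[1]+s*p[0]+c*p[1],p[2]])
def go(lx,ly,tipz):
    st=ctrl.get_state(); R=Ro.from_euler("xyz",st["tcp_rot"]).as_matrix()
    tgt=W((lx,ly,tipz))+[0,0,.1734]
    d=R.T@(tgt-st["position"])
    x=R[:,0]; ang=np.degrees(np.arctan2(x[1],x[0]))
    print("tgt",tgt,"units",d/.06,"yaw units",-(np.degrees(V[2])+90-ang)/10, "t",st["time_s"])
def where():
    st=ctrl.get_state(); d=st["position"]-[V[0],V[1],0]; c,s=np.cos(V[2]),np.sin(V[2])
    f=st["force"]; x=Ro.from_euler("xyz",st["tcp_rot"]).as_matrix()
    print("local mm",1000*(c*d[0]+s*d[1]),1000*(-s*d[0]+c*d[1]),"tip z",1000*(st["position"][2]-.1734),"F local",c*f[0]+s*f[1],-s*f[0]+c*f[1],f[2],"w",st["grip_width"],"t",st["time_s"],"down",x[:,1])
E
python3 -c "
from h import *
go(-45,-66,230);go(-45,-66,105);where()"
```

```text
tgt [ 0.58440184 -0.09003791  0.4034    ] units [-9.18711916  0.02262787 -9.77836295] yaw units -2.4937684910596403 t 0.3
tgt [ 0.58440184 -0.09003791  0.2784    ] units [-9.18613891  2.10596097 -9.77825865] yaw units -2.4937684910596403 t 0.3
local mm -344.58639427189655 681.2074935045696 tip z 231.0689376235292 F local -0.8005510984358029 0.28154500647848774 0.43543670788751215 w 1.0008353786647068 t 0.3 down [-8.09142023e-05 -4.66205533e-04 -9.99999888e-01]
```

Request:
{"api": "move_arm", "payload": {"moves": [{"linear": [-0.6, 0, -0.6], "yaw": -0.3}, {"linear": [-1.2, 0, -1.2], "yaw": -0.6}, {"linear": [-1.8, 0, -1.9], "yaw": -0.9}, {"linear": [-2.4, 0, -2.5], "yaw": -1.2}, {"linear": [-3.0, 0, -3.1], "yaw": -1.5}, {"linear": [-3.6, 0, -3.8], "yaw": -1.8}, {"linear": [-4.2, 0, -4.4], "yaw": -2.0}, {"linear": [-4.8, 0, -5.0], "yaw": -2.2}, {"linear": [-5.4, 0, -5.7], "yaw": -2.4}, {"linear": [-6.0, 0, -6.3], "yaw": -2.5}, {"linear": [-6.6, 0, -7.0], "yaw": -2.5}, {"linear": [-6.6, 0, -7.0], "yaw": -2.5}], "claw": 255, "grip_force": 30}}

```text
time_s: 1.8
position: [0.4683, 0.101, 0.405]
tcp_rot: [-1.572, 0.001, 1.722]
force: [0.5, 0.4, -0.6]
grip_width: 0.001
```

```bash
python3 -c "
from h import *
go(-45,-66,180);where()"
```

```text
tgt [ 0.58440184 -0.09003791  0.3534    ] units [-3.43777487  0.86605913 -1.43180889] yaw units -0.03588099731002643 t 1.8
local mm -129.67643059464868 140.87771948402408 tip z 231.55447183223882 F local 0.5749213574020903 0.33465900925383935 -0.6272285179076343 w 0.0008658067131932309 t 1.8 down [ 0.00140047 -0.00129096 -0.99999819]
```

Request:
{"api": "move_arm", "payload": {"moves": [{"linear": [-0.6, 0, -0.25]}, {"linear": [-1.2, 0, -0.5]}, {"linear": [-1.8, 0, -0.75]}, {"linear": [-2.4, 0, -1.0]}, {"linear": [-3.0, 0.2, -1.25]}, {"linear": [-3.44, 0.5, -1.43]}, {"linear": [-3.44, 0.87, -1.43]}, {"linear": [-3.44, 0.87, -1.43]}, {"linear": [-3.44, 0.87, -1.43]}]}}

```text
invalid input
```

```bash
python3 -c "
from h import *
go(-45,-66,105);where()
for n in ('top','side'):
  s=ctrl.snapshot(n); x,y,w,h=(210,125,130,98) if n=='top' else (170,125,120,120)
  crop(s,x,y,w,h,5,f'pics/{n}_2.png')"
```

```text
tgt [ 0.58440184 -0.09003791  0.2784    ] units [-3.435916    2.11605686 -1.43032123] yaw units -0.03588099731002643 t 1.8
local mm -129.67643059464868 140.87771948402408 tip z 231.55447183223882 F local 0.5749213574020903 0.33465900925383935 -0.6272285179076343 w 0.0008658067131932309 t 1.8 down [ 0.00140047 -0.00129096 -0.99999819]
```

View pics/side_2.png

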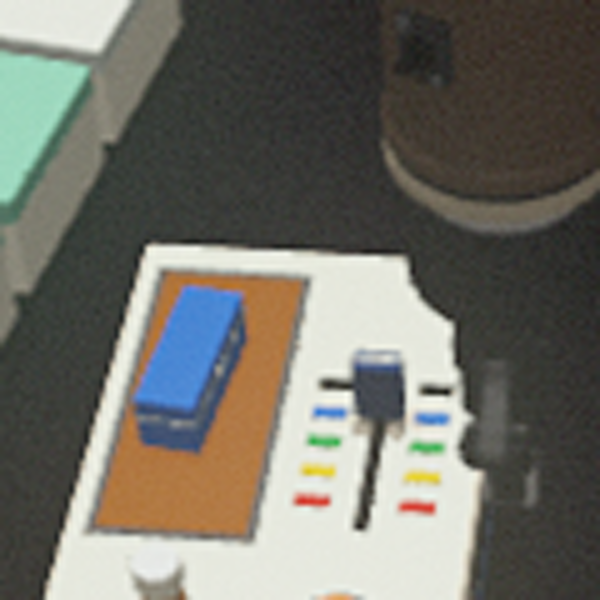

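View pics/top_2.png

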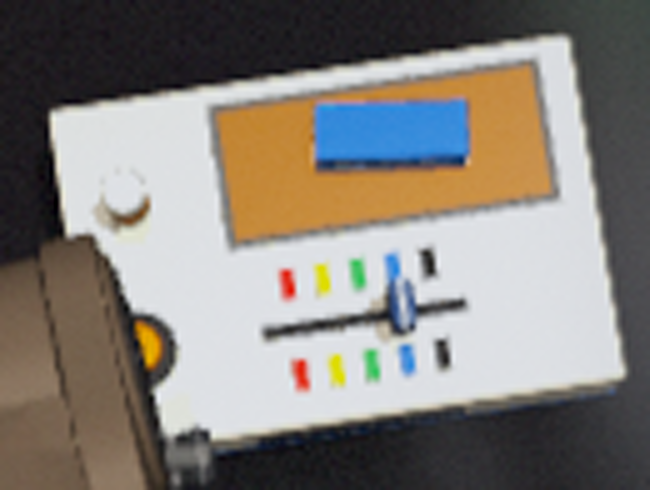

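The call was refused, probably because the rows left out yaw, so the arm didn't move. In both views the lever is still at blue.

Request:
{"api": "move_arm", "payload": {"moves": [{"linear": [-0.6, 0, -0.25], "yaw": 0}, {"linear": [-1.2, 0, -0.5], "yaw": 0}, {"linear": [-1.8, 0, -0.75], "yaw": 0}, {"linear": [-2.4, 0, -1.0], "yaw": 0}, {"linear": [-3.0, 0.2, -1.25], "yaw": 0}, {"linear": [-3.44, 0.5, -1.43], "yaw": 0}, {"linear": [-3.44, 0.87, -1.43], "yaw": 0}, {"linear": [-3.44, 0.87, -1.43], "yaw": 0}, {"linear": [-3.44, 0.87, -1.43], "yaw": 0}]}}

```text
time_s: 3.02
position: [0.5842, -0.0839, 0.3532]
tcp_rot: [-1.571, -0.001, 1.731]
force: [0.1, 0.2, -0.3]
grip_width: -0.0
```

```bash
python3 -c "
from h import *
go(-45,-66,105);where()
for n in ('top','side'):
  s=ctrl.snapshot(n); x,y,w,h=(210,125,130,98) if n=='top' else (170,125,120,120)
  crop(s,x,y,w,h,5,f'pics/{n}_3.png')"
```

```text
tgt [ 0.58440184 -0.09003791  0.2784    ] units [-0.10230455  1.24673344  0.01310606] yaw units 0.017327999897970868 t 3.025
local mm -44.275256293137154 -59.898706986916466 tip z 179.8076538967116 F local 0.09826282472374466 0.15636481494689566 -0.30335394179923636 w -0.00021503847625423575 t 3.025 down [ 4.86001406e-04  6.09476719e-04 -9.99999696e-01]
```

View pics/side_3.png

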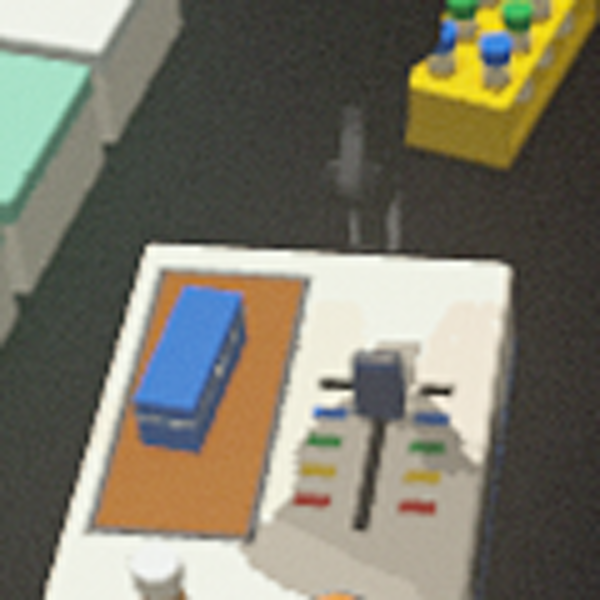

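View pics/top_3.png

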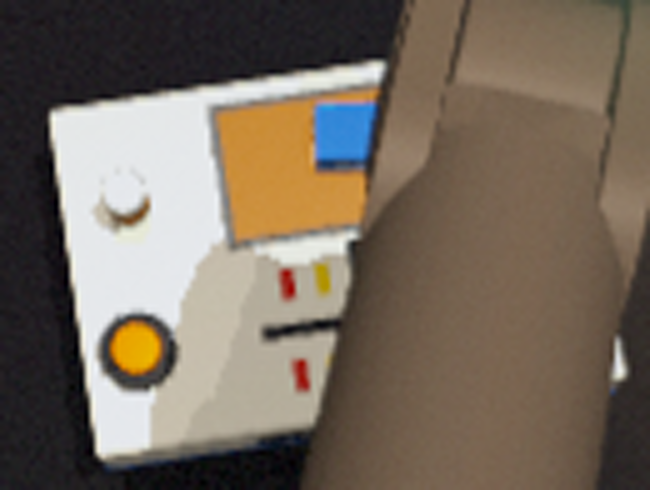

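The lever is still at blue in the side view, and the fingers are above and to the home side of it. Lowering now.

Request:
{"api": "move_arm", "payload": {"moves": [{"linear": [0, 0, 0], "yaw": 0}, {"linear": [0, 0.2, 0], "yaw": 0}, {"linear": [0, 0.4, 0], "yaw": 0}, {"linear": [0, 0.6, 0], "yaw": 0}, {"linear": [0, 0.8, 0], "yaw": 0}, {"linear": [0, 1.0, 0], "yaw": 0}, {"linear": [0, 1.2, 0], "yaw": 0}, {"linear": [0, 1.25, 0], "yaw": 0}, {"linear": [0, 1.25, 0], "yaw": 0}, {"linear": [0, 1.25, 0], "yaw": 0}]}}

```text
time_s: 4.38
position: [0.5842, -0.0853, 0.2779]
tcp_rot: [-1.572, 0.0, 1.729]
force: [-0.2, 0.2, -0.4]
grip_width: 0.002
```

```bash
python3 -c "
from h import *
go(-45,-66,105);where()
s=ctrl.snapshot('side'); crop(s,170,125,120,120,5,f'pics/side_4.png')
s=ctrl.snapshot('wrist'); cv2.imwrite('pics/wrist_4.png',s['pixels'][:,:,::-1])"
```

```text
tgt [ 0.58440184 -0.09003791  0.2784    ] units [-0.07812152 -0.00779752  0.00859481] yaw units 0.005717793156914297 t 4.375
local mm -44.48863168751403 -61.312269981249095 tip z 104.53180233402826 F local -0.18117665603958305 0.2804709254209523 -0.4012625903034509 w 0.001955429967406191 t 4.375 down [ 7.79465858e-04 -3.54687246e-05 -9.99999696e-01]
```

View pics/side_4.png

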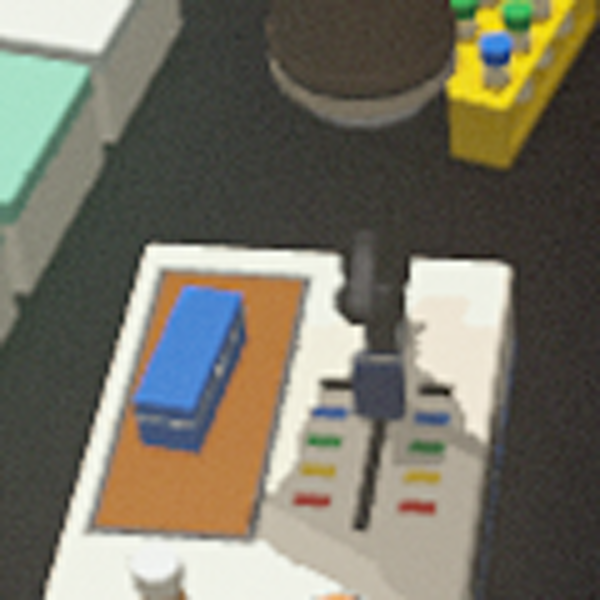

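View pics/wrist_4.png

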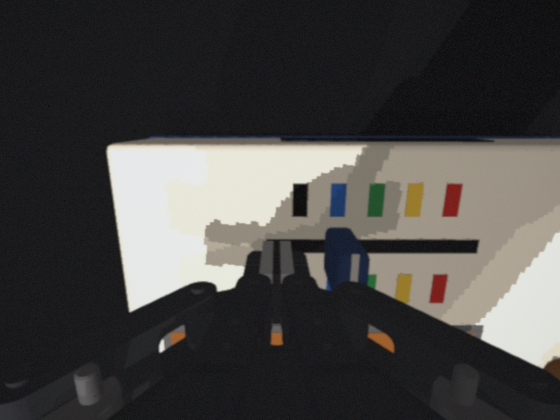

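The wrist view shows the shut fingertips at about (283,265), with the navy lever to their right at (345,255) between the blue marks. I'll push slowly along tool +x.

Request:
{"api": "move_arm", "payload": {"moves": [{"linear": [0.03, 0, 0], "yaw": 0}, {"linear": [0.06, 0, 0], "yaw": 0}, {"linear": [0.09, 0, 0], "yaw": 0}, {"linear": [0.12, 0, 0], "yaw": 0}, {"linear": [0.15, 0, 0], "yaw": 0}, {"linear": [0.18, 0, 0], "yaw": 0}, {"linear": [0.21, 0, 0], "yaw": 0}, {"linear": [0.21, 0, 0], "yaw": 0}]}}

```text
time_s: 5.48
position: [0.582, -0.0733, 0.2775]
tcp_rot: [-1.571, 0.001, 1.729]
force: [-0.3, -2.2, -0.9]
grip_width: 0.004
```

```bash
python3 -c "
from h import *
where()
s=ctrl.snapshot('wrist'); crop(s,180,160,320,180,2,'pics/wrist_5.png')"
```

```text
local mm -44.732101999756956 -49.049247848615686 tip z 104.13955270540315 F local -0.6496222337058668 -2.115593455785943 -0.9419119022966652 w 0.0035672596544218337 t 5.475 down [ 2.70238433e-04 -6.34362605e-04 -9.99999762e-01]
```

View pics/wrist_5.png

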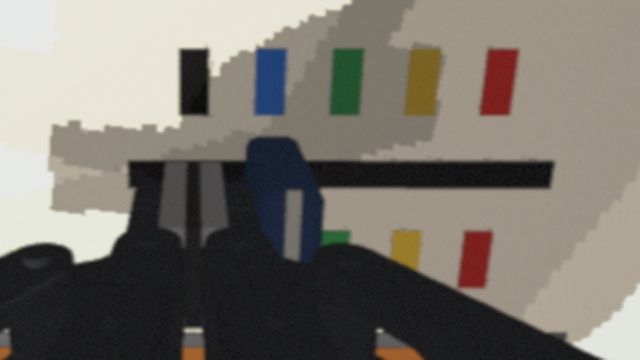

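Contact is made: about 2 N against the push, with the tool centre at -49 mm. Continuing over the first crest.

Request:
{"api": "move_arm", "payload": {"moves": [{"linear": [0.03, 0, 0], "yaw": 0}, {"linear": [0.06, 0, 0], "yaw": 0}, {"linear": [0.09, 0, 0], "yaw": 0}, {"linear": [0.12, 0, 0], "yaw": 0}, {"linear": [0.15, 0, 0], "yaw": 0}, {"linear": [0.18, 0, 0], "yaw": 0}, {"linear": [0.2, 0, 0], "yaw": 0}, {"linear": [0.2, 0, 0], "yaw": 0}]}}

```text
time_s: 6.52
position: [0.58, -0.0602, 0.2774]
tcp_rot: [-1.571, -0.001, 1.73]
force: [0.5, 0.6, -0.2]
grip_width: -0.002
```

```bash
python3 -c "
from h import *
where()
s=ctrl.snapshot('wrist'); crop(s,180,160,320,180,2,'pics/wrist_6.png')"
```

```text
local mm -44.6389176165425 -35.83977803056319 tip z 104.04174671870243 F local 0.6052248688532393 0.5586762805610486 -0.21238779202722352 w -0.002180374216373927 t 6.525 down [-3.55598167e-04  8.26999656e-04 -9.99999595e-01]
```

View pics/wrist_6.png

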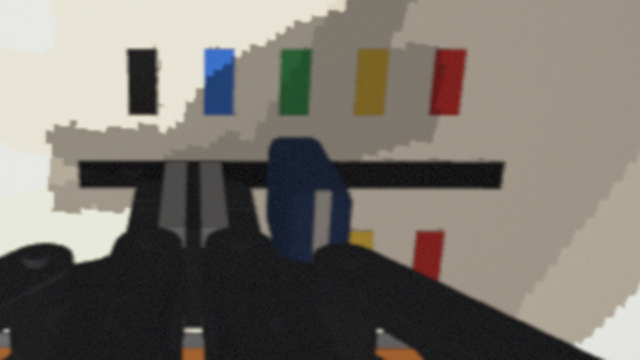

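The force has dropped to zero and the lever has snapped ahead to the green marks. Next I'll push over the second crest, travelling 18 mm.

Request:
{"api": "move_arm", "payload": {"moves": [{"linear": [0.04, 0, 0], "yaw": 0}, {"linear": [0.08, 0, 0], "yaw": 0}, {"linear": [0.11, 0, 0], "yaw": 0}, {"linear": [0.14, 0, 0], "yaw": 0}, {"linear": [0.17, 0, 0], "yaw": 0}, {"linear": [0.19, 0, 0], "yaw": 0}, {"linear": [0.21, 0, 0], "yaw": 0}, {"linear": [0.23, 0, 0], "yaw": 0}, {"linear": [0.25, 0, 0], "yaw": 0}, {"linear": [0.27, 0, 0], "yaw": 0}, {"linear": [0.29, 0, 0], "yaw": 0}, {"linear": [0.3, 0, 0], "yaw": 0}]}}

```text
time_s: 8.07
position: [0.5773, -0.0443, 0.2776]
tcp_rot: [-1.571, 0.001, 1.728]
force: [1.5, -3.4, -1.2]
grip_width: 0.004
```

```bash
python3 -c "
from h import *
where()
s=ctrl.snapshot('wrist'); crop(s,180,160,320,180,2,'pics/wrist_7.png')"
```

```text
local mm -44.802003088222484 -19.761892523547807 tip z 104.18332803703268 F local 1.0020218478940097 -3.5550072036463978 -1.1564615432864958 w 0.0037961414132653658 t 8.075 down [ 6.02036349e-04 -1.32991896e-03 -9.99998934e-01]
```

View pics/wrist_7.png

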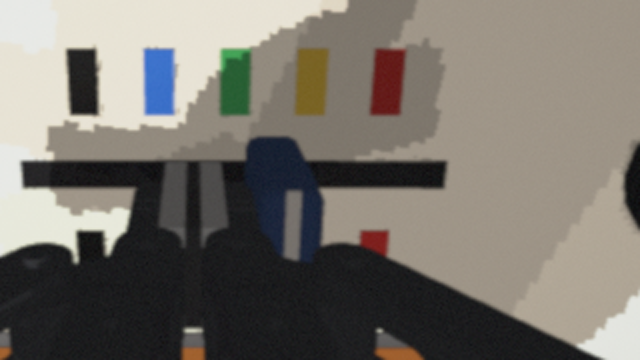

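It's still in contact at 3.5 N and close to the crest, so I'll push 3 mm more in fine steps.

Request:
{"api": "move_arm", "payload": {"moves": [{"linear": [0.01, 0, 0], "yaw": 0}, {"linear": [0.02, 0, 0], "yaw": 0}, {"linear": [0.03, 0, 0], "yaw": 0}, {"linear": [0.04, 0, 0], "yaw": 0}, {"linear": [0.05, 0, 0], "yaw": 0}, {"linear": [0.05, 0, 0], "yaw": 0}]}}

```text
time_s: 8.88
position: [0.5768, -0.0401, 0.2775]
tcp_rot: [-1.571, -0.0, 1.729]
force: [1.1, 0.3, -0.0]
grip_width: 0.003
```

```bash
python3 -c "
from h import *
where()
s=ctrl.snapshot('wrist'); crop(s,180,160,320,180,2,'pics/wrist_8.png')"
```

```text
local mm -44.71587436356797 -15.509498159885455 tip z 104.1254003657231 F local 1.129101039222173 0.08284120210553658 -0.0052993658187473385 w 0.002887417787941589 t 8.875 down [ 1.25812502e-05  1.10425427e-04 -9.99999994e-01]
```

View pics/wrist_8.png

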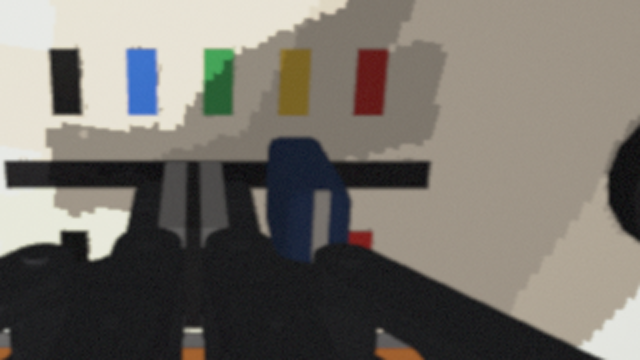

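The force is back to zero and the lever is at the yellow marks, ahead of the finger: third stop. Next: back off, lift clear and go over the lamp.

Request:
{"api": "move_arm", "payload": {"moves": [{"linear": [-0.1, 0, 0], "yaw": 0}, {"linear": [-0.2, 0, 0], "yaw": 0}, {"linear": [-0.2, -0.3, 0], "yaw": 0}, {"linear": [-0.2, -0.7, 0], "yaw": 0}, {"linear": [-0.2, -1.1, 0], "yaw": 0}, {"linear": [-0.2, -1.3, 0], "yaw": 0}, {"linear": [-0.2, -1.3, 0], "yaw": 0}, {"linear": [0.3, -1.3, 0], "yaw": 0}, {"linear": [0.8, -1.3, 0], "yaw": 0}, {"linear": [1.3, -1.3, 0], "yaw": 0}, {"linear": [1.5, -1.3, 0], "yaw": 0}, {"linear": [1.5, -1.3, 0], "yaw": 0}]}}

```text
time_s: 10.42
position: [0.5625, 0.0489, 0.3549]
tcp_rot: [-1.57, 0.0, 1.731]
force: [0.3, 0.1, 0.4]
grip_width: -0.003
```

```bash
python3 -c "
from h import *
where(); go(-45,118,130)
s=ctrl.snapshot('wrist'); cv2.imwrite('pics/wrist_9.png',s['pixels'][:,:,::-1])
s=ctrl.snapshot('side'); crop(s,170,165,120,120,5,f'pics/side_9.png')"
```

```text
local mm -44.89042468387343 74.66859857214766 tip z 181.49896620264767 F local 0.2874449526305874 0.03922918672687993 0.39280679509505967 w -0.002627640591985272 t 10.425 down [-8.44213701e-04 -3.61830904e-04 -9.99999578e-01]
tgt [0.55555968 0.09168751 0.3034    ] units [ 7.22383658e-01  8.58154856e-01 -6.27194862e-04] yaw units 0.013398403605630448 t 10.425
```

View pics/wrist_9.png

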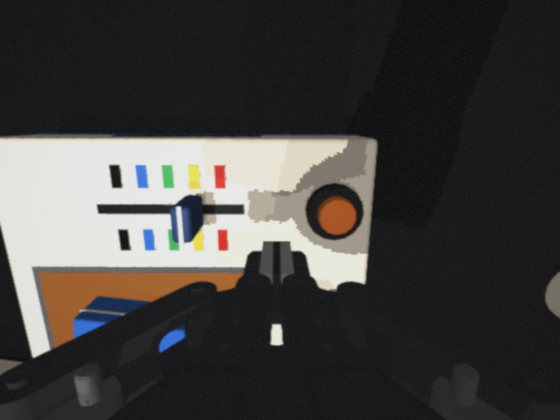

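View pics/side_9.png

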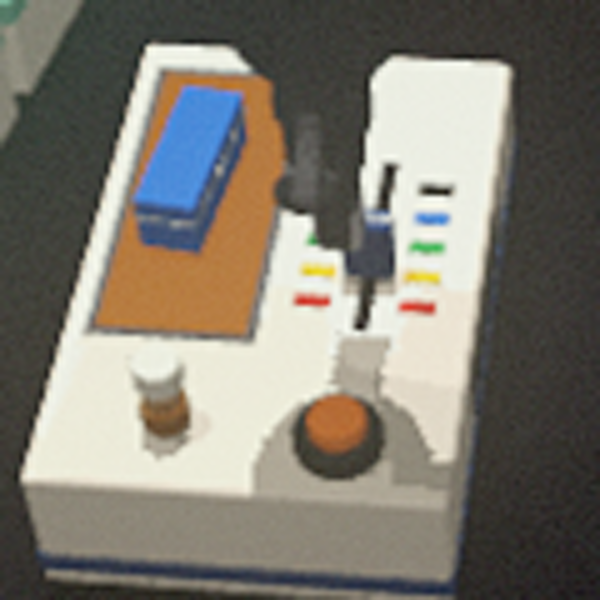

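The side and wrist views show the lever at yellow and the button up. Moving over the lamp, tip at 130 mm.

Request:
{"api": "move_arm", "payload": {"moves": [{"linear": [0.3, 0, 0], "yaw": 0}, {"linear": [0.6, 0, 0], "yaw": 0}, {"linear": [0.72, 0.1, 0], "yaw": 0}, {"linear": [0.72, 0.4, 0], "yaw": 0}, {"linear": [0.72, 0.7, 0], "yaw": 0}, {"linear": [0.72, 0.85, 0], "yaw": 0}, {"linear": [0.72, 0.85, 0], "yaw": 0}, {"linear": [0.72, 0.85, 0], "yaw": 0}]}}

```text
time_s: 11.52
position: [0.556, 0.0914, 0.305]
tcp_rot: [-1.572, -0.0, 1.729]
force: [0.1, 0.8, -0.1]
grip_width: -0.003
```

```bash
python3 -c "
from h import *
where(); go(-45,118,110)
s=ctrl.snapshot('wrist'); crop(s,180,160,320,180,2,'pics/wrist_10.png')
s=ctrl.snapshot('side'); crop(s,170,165,120,120,5,f'pics/side_10.png')"
```

```text
local mm -44.60049650535025 117.59986968358707 tip z 131.6233889807693 F local 0.18737317155759725 0.7448108817400675 -0.13128532694549178 w -0.003426034206732686 t 11.525 down [ 7.89925041e-04  1.92131009e-04 -9.99999670e-01]
tgt [0.55555968 0.09168751 0.2834    ] units [0.00665233 0.36038474 0.00694346] yaw units 0.005985446536239181 t 11.525
```

View pics/wrist_10.png

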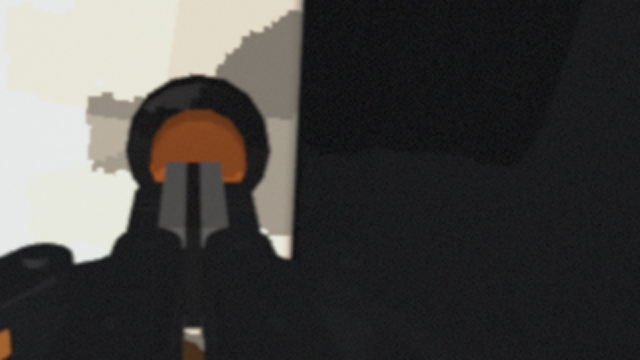

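View pics/side_10.png

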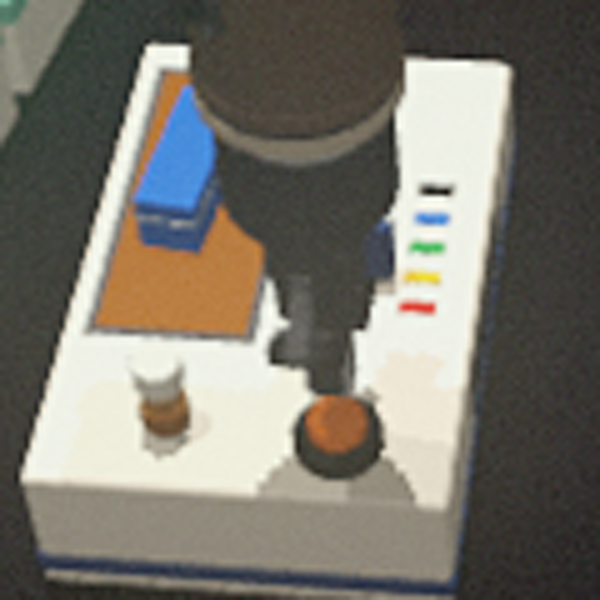

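The fingertips are centred over the orange button and the lever is still beside yellow. I'll go down slowly by feel.

Request:
{"api": "move_arm", "payload": {"moves": [{"linear": [0, 0.06, 0], "yaw": 0}, {"linear": [0, 0.12, 0], "yaw": 0}, {"linear": [0, 0.18, 0], "yaw": 0}, {"linear": [0, 0.24, 0], "yaw": 0}, {"linear": [0, 0.28, 0], "yaw": 0}, {"linear": [0, 0.32, 0], "yaw": 0}, {"linear": [0, 0.35, 0], "yaw": 0}, {"linear": [0, 0.35, 0], "yaw": 0}]}}

```text
time_s: 12.62
position: [0.5558, 0.0913, 0.2835]
tcp_rot: [-1.571, -0.0, 1.729]
force: [-1.0, 0.3, 1.9]
grip_width: 0.003
```

```bash
python3 -c "
from h import *
where()
s=ctrl.snapshot('wrist'); crop(s,180,160,320,180,2,'pics/wrist_11.png')
"
```

```text
local mm -44.850101231821334 117.56094279596795 tip z 110.14238439753254 F local -0.9790297263848756 0.46754203149505835 1.939140937610715 w 0.0030709629064392652 t 12.625 down [ 5.36104000e-05  5.65441701e-05 -9.99999997e-01]
```

View pics/wrist_11.png

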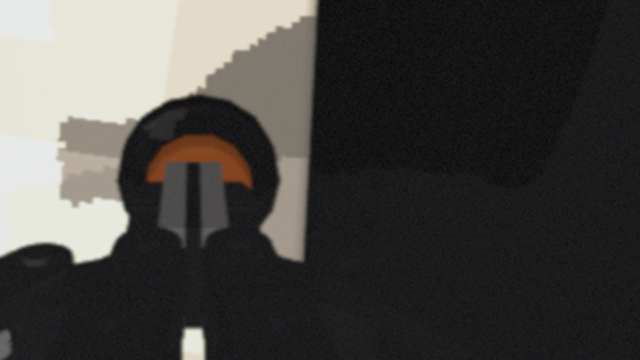

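Request:
{"api": "move_arm", "payload": {"moves": [{"linear": [0, 0.02, 0], "yaw": 0}, {"linear": [0, 0.04, 0], "yaw": 0}, {"linear": [0, 0.05, 0], "yaw": 0}, {"linear": [0, 0.05, 0], "yaw": 0}]}}

```text
time_s: 13.18
position: [0.5558, 0.0913, 0.2805]
tcp_rot: [-1.571, -0.0, 1.729]
force: [-0.5, 0.1, 3.4]
grip_width: -0.003
```

Request:
{"api": "move_arm", "payload": {"moves": [{"linear": [0, 0.01, 0], "yaw": 0}, {"linear": [0, 0.02, 0], "yaw": 0}, {"linear": [0, 0.03, 0], "yaw": 0}, {"linear": [0, 0.03, 0], "yaw": 0}]}}

```text
time_s: 13.68
position: [0.5558, 0.0912, 0.2794]
tcp_rot: [-1.571, -0.0, 1.729]
force: [-3.2, -1.9, 11.8]
grip_width: 0.002
```

The force jumped to 12 N, so the button is on its bottom stop and the lamp is fully down. Releasing straight up.

Request:
{"api": "move_arm", "payload": {"moves": [{"linear": [0, 0, 0], "yaw": 0}, {"linear": [0, -0.1, 0], "yaw": 0}, {"linear": [0, -0.3, 0], "yaw": 0}, {"linear": [0, -0.6, 0], "yaw": 0}, {"linear": [0, -1.0, 0], "yaw": 0}, {"linear": [0, -1.5, 0], "yaw": 0}, {"linear": [0, -2.0, 0], "yaw": 0}, {"linear": [0.5, -2.2, 0], "yaw": 0}, {"linear": [1.1, -2.2, 0], "yaw": 0}, {"linear": [1.7, -2.2, 0], "yaw": 0}, {"linear": [1.7, -2.2, 0], "yaw": 0}, {"linear": [1.7, -2.2, 0], "yaw": 0}]}}

```text
time_s: 15.18
position: [0.5397, 0.1914, 0.4109]
tcp_rot: [-1.571, 0.001, 1.729]
force: [0.6, -0.2, 1.1]
grip_width: -0.003
```

```bash
python3 -c "
from h import *
where()
s=ctrl.snapshot('top'); cv2.imwrite('pics/top_12.png',s['pixels'][:,:,::-1])
s=ctrl.snapshot('side'); crop(s,170,165,110,120,5,f'pics/side_12.png')
"
```

```text
local mm -44.99116134468565 218.95237650462008 tip z 237.52883401864872 F local 0.5838297566943099 -0.29520953004971756 1.0676922505325634 w -0.0028046704794428834 t 15.175 down [ 1.89435983e-04 -5.92609190e-04 -9.99999806e-01]
```

View pics/top_12.png

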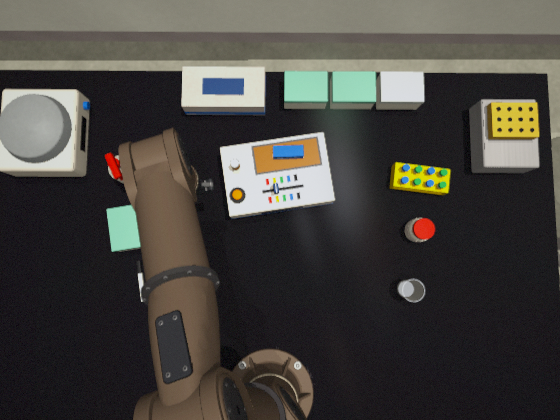

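View pics/side_12.png

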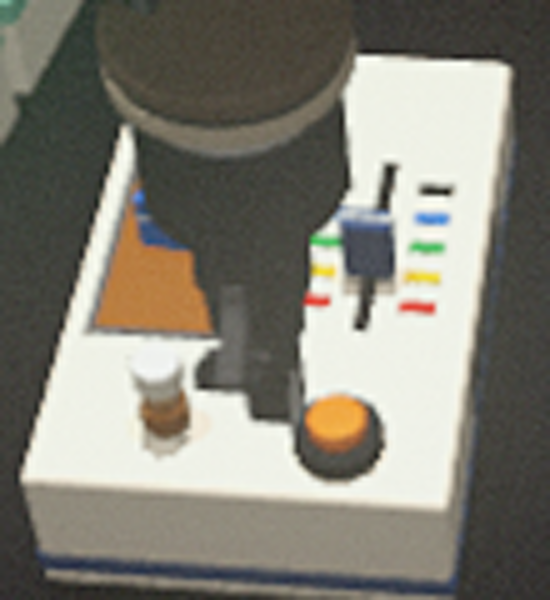

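In the top view the lever is at yellow (276,188), the orange button looks as it did at the start (237,195), and the visible bystanders haven't moved. One numeric check on the lever, then hand in.

```bash
python3 - <<'E'
from h import *
s=ctrl.snapshot('top')
a,b=W((-45,10,131)),W((-45,30,131))
print(proj(s,a),proj(s,b))
crop(s,255,165,60,45,10,'pics/top_13.png')
E
```

```text
[275.32830283 186.79480356] [268.04254221 187.89835891]
```

View pics/top_13.png

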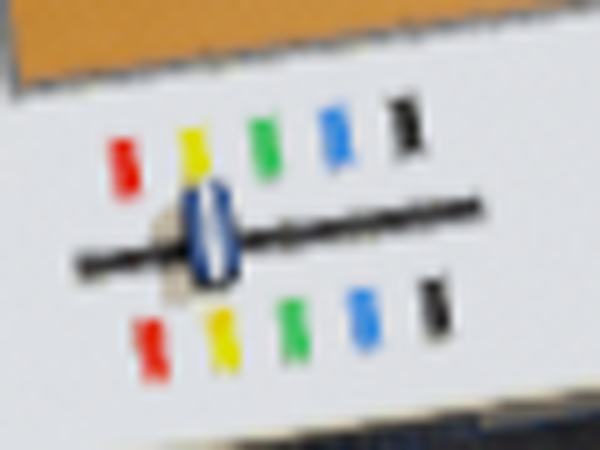

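The lever top at crop (210,235) is picture pixel (276,188). The third stop should project to (275.3,186.8), so it agrees within about a pixel, and the cap is seated.

```bash
python3 -c "
from plant import ctrl
print(ctrl.hand_in())"
```

```text
the job is handed in; nothing more can be done
None
```

The viewer is on its third filter and the lamp button was pressed once and released. I handed the job in after about 15 s, and no verdict was reported.

**Lever:** It started at the first stop (blue). I pushed it with the closed fingers through two clicks, each seen as the contact force dropping to zero and the lever snapping ahead. It then stood at the third stop.

**Lamp:** I pressed the button straight down until the force rose from about 3 N to 12 N at its bottom stop, then lifted off.

**Last checks:**
- **Lever position:** its top is within about 1 pixel (roughly 3 mm) of where the third stop should appear, against a 4 mm tolerance. It sits between the yellow marks, and the cap looks seated.
- **Lamp:** the button looks fully up.
- **Bystanders:** the ones I could see had not moved. The arm partly hid the spray bottle, tip box and marker in the final top picture, so I only checked their visible parts.
- **Arm:** raised clear, with about 1 N on the force reading.

One move call was refused, probably because it left out the yaw values; the arm didn't move and I resent it. No check failed or disagreed.

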